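Torque the blue centrifuge rotor nut to the click

ROBOT

A 7-joint arm with a two-finger parallel gripper is mounted at the origin on the work surface. World frame = base frame: x ahead of the robot, y to its left, z up, the work surface at z = 0. Lengths are in m, angles in rad, forces in N, time in s.
With the tool pointing down it reaches from about 0.425 to 1.025 m from the base axis. Payload 9.4 kg.
Tool frame: the origin (TCP) lies between the finger pads; the fingertips stand robot.nose_length ahead of it and the grasp point (between the pads) is the TCP (robot.nose_length is the distance from the TCP to the fingertips, in m); z points along the fingers, y is the direction in which the jaws open and shut (so a half turn about z gives the same grasp; the last joint's range is limited). The gripper opens to 85 mm and grips with 20 to 120 N. Pads are 22 mm wide; open, the fingers measure 114 mm over their backs; the gripper's body (76 mm by 85 mm) begins 54 mm behind the grasp point. The pads swing forward as they close: fully open they stand 13 mm farther back than shut.
Start: joints at [1.239, 0.599, -0.003, 1.599, 0.002, 0.943, -0.08], TCP at [0.183, -0.702, 0.25] pointing down, gripper open.
Joint ranges: [-2.57, 2.57], [-0.35, 1.97], [-1.29, 1.29], [0.11, 2.56], [-1.05, 4.19], [0.11, 1.86], [-2.63, 2.63]. Speed limits (rad/s): [2.22, 2.22, 3.01, 3.01, 3.14, 3.14, 3.14].

INTERFACE

Orientations are given as a unit quaternion [x, y, z, w].
In Python, from bench import robot gives the robot as it stands.
- The arm moves only by the tool drive_tool, never from a script. Its argument "moves" is a list of rows, each a list of 7 numbers: the shift along the tool's x, y, z in cm, then the turn, a rotation vector about the tool's x, y, z in rad, then the opening, from 0 (shut) to 1 (fully open). In form: [[dx, dy, dz, rx, ry, rz, grip], ...]. A call has 1 to 10 rows; each row is the pose to reach, as a shift and turn from the pose measured when the call began, along the tool's axes at that moment; what a row does not reach only later rows make up. A row lasts 1/8 s, in which the tool goes at most 62.5 mm and 10.7 degrees, less where a joint would pass 70% of its speed; a pose out of reach is approached as far as the arm can. A call with a gripper value outside its range is refused whole. The fingers move at their own pace and stop on an object; the grip force is fixed at half the most. Time passes only in rows, so rows that repeat a pose let the fingers close. It gives the time, the measured TCP pose, the force and the opening at its end, in the units of the state.
- robot.read_state(): the state, without advancing time (a new reading comes with each control period).
- robot.read_camera(name): name is "scene" or "top"; returns (picture, depth): 480x640x3 uint8, red, green, blue; 480x640 float32, m along the optical axis (not along the pixel's ray), 0 where there is no reading.
- robot.calibration(name): a dict with "fx", "fy", "cx", "cy" (pixels), "camera_from_world" (4x4, takes a point from world to camera coordinates). Camera axes: x right, y down, z forward; pixel columns grow to the right and rows downward; lengths in m; the calibration is good to about 2 mm. A picture is of the moment at which its call begins. calibration takes no time and is no camera call.
- robot.finish_job(): hands the job in, once; it reports no verdict.
The state is a dict: "t": time; "q": joint angles; "qd": joint speeds; "effort": joint torques, N m; "tcp_pos": TCP position; "ee_rot": TCP orientation; "force": force on the tool from outside, world axes, zero at the start; "moment": the same for the moment, N m; "grip_width": finger opening in m.
Only numpy, scipy, OpenCV 4.12 (cv2) and the standard library are available. Lean on these libraries where they do the work, as an engineer would, in place of code of your own. Each camera call takes 0.05 s, during which the arm holds its last target.

TASK

Tighten the rotor nut of the small centrifuge with the blue rotor: swing its blue-gripped click wrench clockwise (seen from above) until the wrench breaks over with a click, stop at once before it runs on towards its end stop, then let go and move clear so that the handle springs back straight. The wrench with the red grip is on a nut that is already tight: leave it alone.

Things in the scene. Friction and masses are not known exactly. Their poses are not given: they have to be found in the camera images.
- blue_grip (a point): Centre of the click wrench's blue grip, a level bar 100 x 26 x 26 mm, 150 mm above the bench; the wrench is seated on the blue rotor's nut and cannot come off. x points outward along the handle, z up. The vertical turning axis lies 140 mm back along -x. Handle points roughly to the robot. For clockwise push its +y side with shut fingers beside it, or pinch from above: room below, see red_grip.
- blue_nut (a joint): Turn of the rotor nut and wrench head on it, rad, growing clockwise from above. It drags steadily with about 0.4 N m (3 N at the middle of the grip) for 0.6 to 1 rad from the start, then is hard up tight. It stays where it is left. The round steel head is 42 mm across, its top 165 mm above the bench, with a small orange pin that rises 4 mm at the click.
- blue_click (a joint): Bend of the blue handle against its head, same axis, rad, growing clockwise; straight is within 0.04 of 0. Stays straight until the nut is tight and 8 to 9 N push the middle of the grip (1.2 N m); then it breaks over: force falls to half by 0.14 rad (20 mm of travel) and to little by the hard stop at 0.27. From 0.05 it has clicked; over 0.25 is over-tightened. Springs straight when let go.
- red_grip (a point): Centre of the red grip of a like wrench on the other centrifuge (red rotor): same sizes, height and axes. Not to be moved. Both centrifuges are fixed white boxes 190 mm square and 80 mm high, with a round collar and rotor on top up to 122 mm above the bench (spindle end 125 mm), centred on the wrench's turning axis; the grips' undersides are 137 mm above the bench.

How it is judged:
On the way:
1. the blue wrench has clicked: nut tight, handle broken over (value of joint blue_click above 0.05 rad and value of joint blue_nut above 1 rad), for 0.1 s.
At the end, for the whole second after the job is handed in: The blue nut is still tight (reading above 1.0 rad), the blue handle has sprung back straight (bend below 0.045 rad), and the red grip is within 20 mm of where it was (value of joint blue_nut above 1 rad and value of joint blue_click below 0.045 rad and distance of red_grip from where it was at the start of the episode below 0.02 m); the robot touches nothing.
It fails at once if the blue wrench is driven on past its click to the stop (bend over 0.25 rad): over-tightened (value of joint blue_click above 0.25 rad).
It fails at once if the red wrench is moved by more than 20 mm (distance of red_grip from where it was at the start of the episode above 0.02 m).
It also fails if it takes over 48 s, if anything falls off the work surface, if the arm or the gripper's body presses on something with over 40 N, if the wrist force passes 120 N, or if a joint passes its speed limit or range.

## Working session

There is one attempt and no reset: what is moved stays moved. The work goes in short steps, Python scripts to look and compute and a tool call to move; the robot and the scene stay as the last step left them, time stands still between calls to the robot, and variables do not carry over. Pictures are saved under pics/ and viewed, and the job is handed in when it is done.

Besides the shell and the picture viewer there is one more tool, called after ">>>" as name(argument=value, ...) on one line, values as JSON. drive_tool: Moves the arm, as the interface text tells. Its arguments: {"type":"object","properties":{"moves":{"type":"array","items":{"type":"array","items":{"type":"number"}}}},"required":["moves"]}

```bash
ls; mkdir -p pics; python3 - <<'E'
from bench import robot
import cv2, numpy as np
print(robot.read_state(), robot.nose_length)
for n in ("scene","top"):
    p,d=robot.read_camera(n); cv2.imwrite(f"pics/{n}0.png",p[:,:,::-1]); np.save(f"{n}0.npy",d); np.save(f"{n}0rgb.npy",p)
    print(n,robot.calibration(n))
E
```

```text
pics
{'t': 0.0, 'q': array([ 1.23931199,  0.60015159, -0.00255236,  1.60014645,  0.0017855 ,
        0.94288048, -0.07976815]), 'qd': array([-5.02588476e-04,  1.81930349e-03,  7.19418289e-04, -3.04300900e-04,
       -1.70761120e-04, -9.27867296e-04,  2.50605312e-05]), 'effort': array([-5.42332109e-04, -7.76432705e+01,  1.56469077e+00, -2.58007622e+01,
        1.23766938e-02,  9.09121736e-03, -5.56814115e-06]), 'tcp_pos': array([ 0.18260891, -0.70116361,  0.24939175]), 'ee_rot': array([ 9.91890596e-01,  1.27092168e-01, -1.63756038e-04, -7.74679542e-04]), 'force': array([ 0.64028425,  0.24733977, -0.90326085]), 'moment': array([-0.00434824,  0.02597177, -0.04123167]), 'grip_width': 0.08546076094097163} 0.019
scene {'fx': 471.70395703220817, 'fy': 471.70395703220817, 'cx': 324.63352912278435, 'cy': 241.53825522370275, 'camera_from_world': array([[-0.02751838,  0.99944391,  0.01883094,  0.09183766],
       [ 0.59752418,  0.03154836, -0.80123003, -0.18872098],
       [-0.80137856, -0.01079661, -0.59806006,  1.47166589],
       [ 0.        ,  0.        ,  0.        ,  1.        ]])}
top {'fx': 469.7413330838896, 'fy': 469.7413330838896, 'cx': 322.54793292385995, 'cy': 236.86742443151059, 'camera_from_world': array([[-0.03052921, -0.99952558, -0.00407308, -0.05599215],
       [-0.9762697 ,  0.03069246, -0.2143722 ,  0.6002272 ],
       [ 0.21439551, -0.00256819, -0.97674355,  0.97841688],
       [ 0.        ,  0.        ,  0.        ,  1.        ]])}
```

View pics/scene0.png

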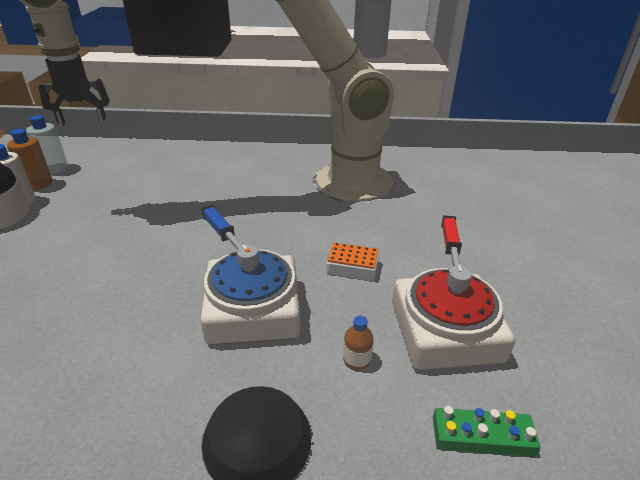

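View pics/top0.png

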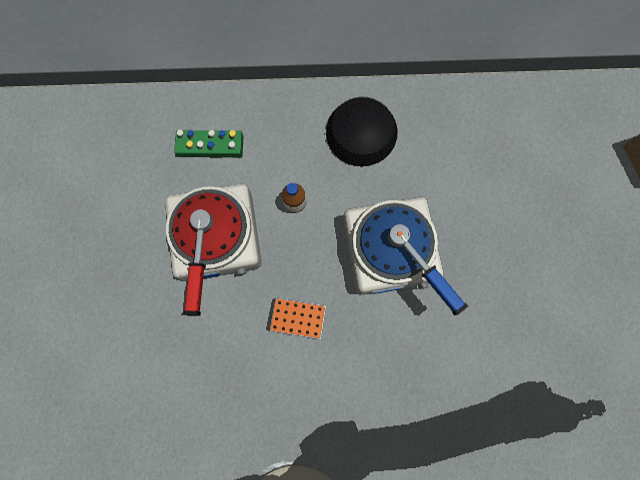

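The top view shows the blue rotor head at about (400,234) with its grip running to (465,310). The red grip is at about (193,290). I'll measure both now.

```bash
cat > h.py <<'E'
from bench import robot
import cv2, numpy as np
def ray(n,px,z):
    c=robot.calibration(n); T=c["camera_from_world"]; R=T[:3,:3]; o=-R.T@T[:3,3]
    d=R.T@np.array([(px[0]-c["cx"])/c["fx"],(px[1]-c["cy"])/c["fy"],1])
    return o+d*(z-o[2])/d[2]
def world(n,D):
    c=robot.calibration(n); T=c["camera_from_world"]
    v,u=np.mgrid[:480,:640]
    P=np.stack([(u-c["cx"])/c["fx"]*D,(v-c["cy"])/c["fy"]*D,D],-1)
    return (P-T[:3,3])@T[:3,:3]
def grips(n,p,D):
    hsv=cv2.cvtColor(p,cv2.COLOR_RGB2HSV); W=world(n,D); out={}
    h=hsv[...,0]; s=(hsv[...,1]>120)&(hsv[...,2]>50)
    for k,m in (("blue",(h>100)&(h<125)),("red",(h<6)|(h>174))):
        M=m&s&(W[...,2]>.152)&(W[...,2]<.172)&(D>0)
        P=W[M]
        if len(P)<30: continue
        r=cv2.minAreaRect((P[:,:2]*1000).astype(np.float32)); out[k]=(r,len(P),P[:,2].mean())
    M=(W[...,2]>.155)&(W[...,2]<.175)&(hsv[...,1]<60)&(D>0)
    out["heads"]=M
    return out,W
E
python3 - <<'E'
from h import *
for n in ("top","scene"):
    p=np.load(n+"0rgb.npy");D=np.load(n+"0.npy")
    o,W=grips(n,p,D); print(n,{k:o[k] for k in o if k!="heads"})
    k,l,st,ce=cv2.connectedComponentsWithStats(o["heads"].astype(np.uint8))
    for i in range(1,k):
        if st[i,4]>40:
            P=W[l==i]; print(st[i],P.mean(0),cv2.minEnclosingCircle((P[:,:2]*1000).astype(np.float32)))
print(ray("top",(400,234),.165),ray("top",(200,219.5),.165))
E
```

```text
top {'blue': (((464.60595703125, -310.6034851074219), (88.58657836914062, 25.364362716674805), 36.48875427246094), 586, np.float64(0.16272215036492776)), 'red': (((539.60595703125, 181.6558380126953), (28.886329650878906, 204.88392639160156), 88.14472961425781), 637, np.float64(0.16248252563980384))}
[188 209  23  56 505] [0.60084628 0.17404253 0.16279364] ((584.794921875, 179.4196014404297), 57.19025802612305)
[389 224  47  51 506] [ 0.55762339 -0.24244269  0.16234149] ((548.584716796875, -252.57998657226562), 58.111324310302734)
[455 301  13  14  53] [ 0.42668965 -0.3397241   0.16366935] ((427.7967224121094, -337.58734130859375), 14.180624961853027)
[183 310  15   5  42] [0.43399197 0.18803839 0.16389364] ((433.74603271484375, 188.2342987060547), 13.878673553466797)
scene {'blue': (((-96.461669921875, 126.206298828125), (764.5664672851562, 2185.14501953125), 23.658891677856445), 1431, np.float64(0.16250003549425462)), 'red': (((482.29742431640625, 182.80010986328125), (26.019739151000977, 88.10746765136719), 84.70482635498047), 310, np.float64(0.1622793813816594))}
[230  23  64   5
[... 323 characters left out ...]
087890625), 466.94390869140625)
[624  70  10   6  45] [-0.65254712  1.10204264  0.16500854] ((-653.216064453125, 1102.64306640625), 24.66313934326172)
[382  72  66   8 334] [-0.53651908  0.23754449  0.16510403] ((-542.47021484375, 234.26487731933594), 125.28904724121094)
[332 128  50  18 309] [ 0.05834422 -0.00595958  0.16517948] ((22.96865463256836, -4.25830078125), 73.32904815673828)
[220 225  39  37 437] [ 0.56101054 -0.24442647  0.16203595] ((544.427490234375, -248.6490936279297), 61.33304214477539)
[447 242  25  42 493] [0.60211056 0.17318175 0.16209419] ((583.7171630859375, 179.73995971679688), 61.077064514160156)
[ 0.57725345 -0.22965024  0.165     ] [0.61996862 0.17225967 0.165     ]
```

```bash
python3 - <<'E'
import cv2
p=cv2.imread("pics/top0.png"); cv2.imwrite("pics/crop0.png",cv2.resize(p[180:330,340:490],None,fx=4,fy=4,interpolation=cv2.INTER_NEAREST))
E
```

```text
(no output)
```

View pics/crop0.png

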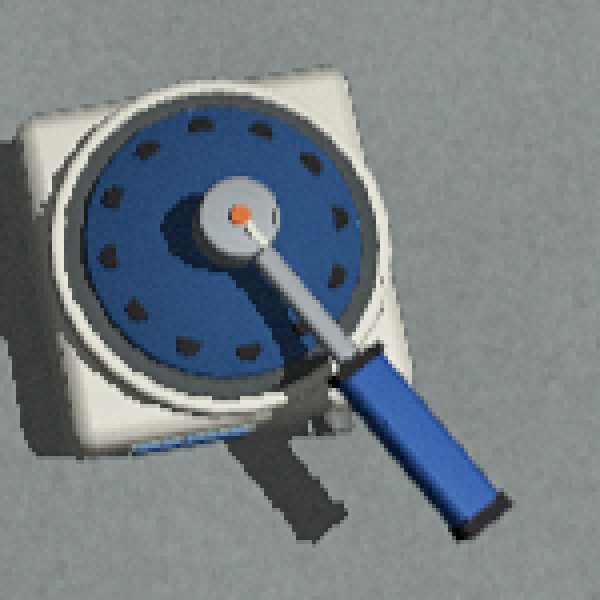

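The pin on the top picture puts the axis at (0.577, -0.230). The handle points along about 215.7°. Next I'll work out the approach to the grip's +y side.

```bash
cat >> h.py <<'E'
from scipy.spatial.transform import Rotation as Rn
A=np.array([.577,-.230])
def target(th,off,z=.145,r=.14):
    "th deg handle angle; off = finger centre distance from handle centreline on +y side"
    t=np.radians(th);u=np.array([np.cos(t),np.sin(t)]);v=np.array([-u[1],u[0]])
    p=np.append(A+r*u+off*v,z)
    y=np.append(v,0);zz=np.array([0,0,-1.]);x=np.cross(y,zz)
    return p,Rn.from_matrix(np.column_stack([x,y,zz]))
def rows(*ts):
    s=robot.read_state();R=Rn.from_quat(s["ee_rot"])
    print("t",s["t"],"tcp",s["tcp_pos"].round(4),"F",s["force"].round(2),"w",round(s["grip_width"],4))
    for p,Q in ts:
        print((R.inv().apply(p-s["tcp_pos"])*100).round(2),(R.inv()*Q).as_rotvec().round(3))
def meas():
    s=robot.read_state();d=s["tcp_pos"][:2]-A
    print("polar r",np.hypot(*d).round(4),"ang",(np.degrees(np.arctan2(d[1],d[0]))%360).round(2))
    yt=Rn.from_quat(s["ee_rot"]).as_matrix()[:,1]; print("tool y ang-(-90)=handle ang",((np.degrees(np.arctan2(yt[1],yt[0]))-90)%360).round(2),
      "tangential push force on tool along v",float(s["force"]@yt))
E
python3 -c "
from h import *
meas();rows(target(215.7,.05,.25),target(215.7,.05),target(215.7,.035))"
```

```text
polar r 0.6145 ang 230.07
tool y ang-(-90)=handle ang 194.6 tangential push force on tool along v -1.0187108478174098
t 0.1 tcp [ 0.1826 -0.7012  0.2495] F [-0.03  1.04  0.33] w 0.0855
[ 3.878e+01 -2.595e+01 -2.000e-02] [-0.001 -0.    -0.368]
[ 38.78 -25.94  10.48] [-0.001 -0.    -0.368]
[ 38.24 -27.34  10.49] [-0.001 -0.    -0.368]
```

>>> drive_tool(moves=[[5,-3.3,0,0,0,-0.05,0],[10,-6.6,0,0,0,-0.1,0],[15,-10,0,0,0,-0.15,0],[20,-13.3,0,0,0,-0.2,0],[25,-16.7,0,0,0,-0.25,0],[30,-20,0,0,0,-0.3,0],[35,-23.3,0,0,0,-0.34,0],[38.8,-25.9,0,0,0,-0.37,0],[38.8,-25.9,0,0,0,-0.37,0],[38.8,-25.9,0,0,0,-0.37,0]])

```text
t: 1.35
tcp_pos: [0.4922, -0.3532, 0.2495]
ee_rot: [0.952, 0.307, -0.001, -0.001]
force: [-0.1, -0.3, -0.2]
grip_width: 0.0002
```

```bash
python3 -c "
from h import *
meas();rows(target(215.7,.05),target(215.7,.035))
for n in ('top','scene'):
    p,d=robot.read_camera(n); cv2.imwrite(f'pics/{n}1.png',p[:,:,::-1])
"
```

```text
polar r 0.1495 ang 235.46
tool y ang-(-90)=handle ang 215.78 tangential push force on tool along v 0.22353636871187768
t 1.35 tcp [ 0.4922 -0.3532  0.2495] F [-0.09 -0.34 -0.16] w 0.0002
[ 0.08 -0.04 10.45] [-0.002  0.     0.001]
[ 0.08 -1.54 10.46] [-0.002  0.     0.001]
```

View pics/top1.png

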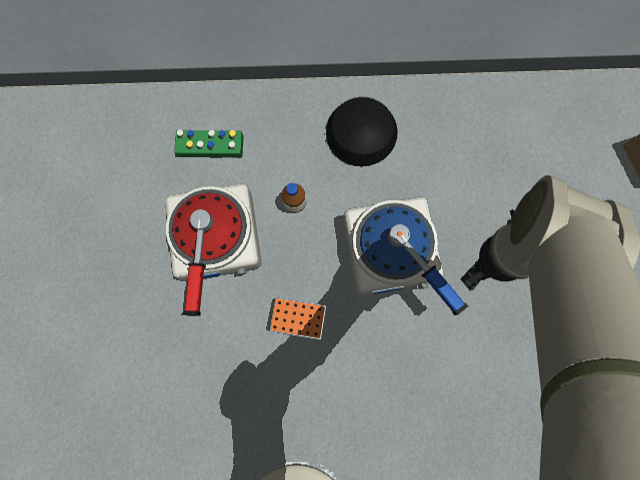

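View pics/scene1.png

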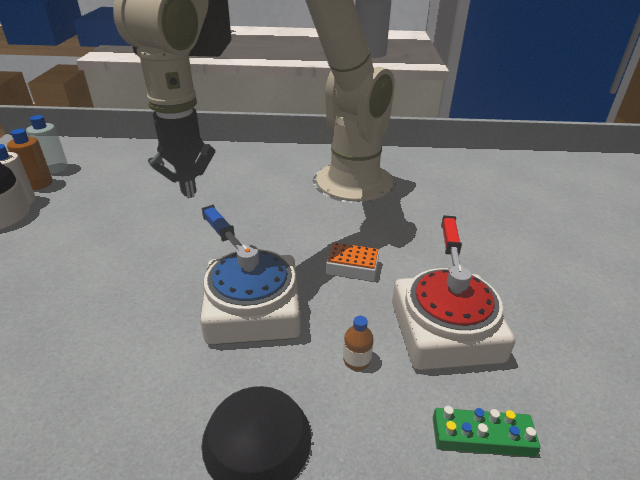

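The top view shows the shut fingers at (470,280), beside the outer side of the blue grip and clear of it. I'll go down here.

>>> drive_tool(moves=[[0,0,3,0,0,0,0],[0,0,6,0,0,0,0],[0,0,9,0,0,0,0],[0,0,9.8,0,0,0,0],[0,0,9.8,0,0,0,0]])

```text
t: 2.08
tcp_pos: [0.491, -0.3547, 0.1516]
ee_rot: [0.952, 0.306, -0.001, -0.001]
force: [-0.1, -0.4, 1.4]
grip_width: 0.0005
```

```bash
python3 -c "
from h import *
meas();rows(target(215.7,.035,.152),target(215.7,.03,.152),target(210,.03,.152))
p,d=robot.read_camera('scene'); cv2.imwrite('pics/scene2.png',cv2.resize(p[120:320,120:360,::-1],None,fx=3,fy=3))
"
```

```text
polar r 0.1514 ang 235.42
tool y ang-(-90)=handle ang 215.59 tangential push force on tool along v 0.26574144673666367
t 2.075 tcp [ 0.491  -0.3547  0.1516] F [-0.06 -0.37  1.36] w 0.0005
[ 0.25 -1.61 -0.03] [-0.002  0.001 -0.002]
[ 0.25 -2.11 -0.03] [-0.002  0.001 -0.002]
[ 0.02 -3.51 -0.03] [-0.002  0.001  0.098]
```

View pics/scene2.png

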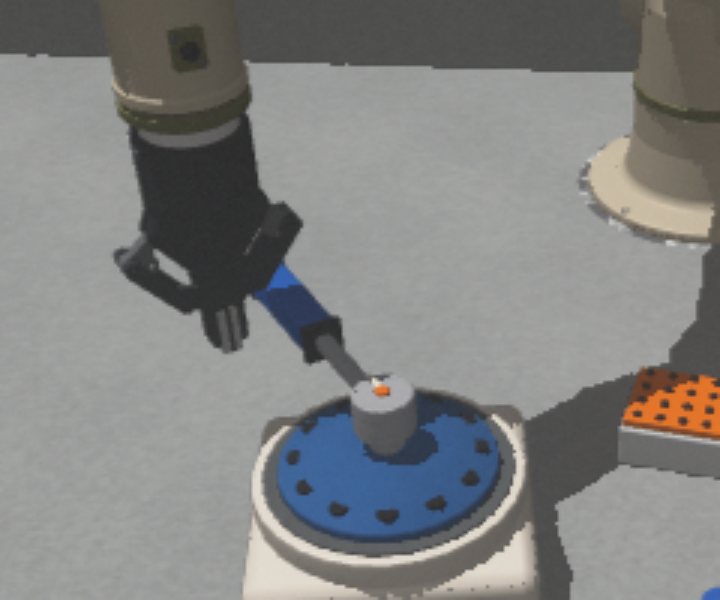

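The shut fingertips (230,300–350 in the crop) are level with the grip, and the linkage above is clear of it. I'll make contact in small steps.

>>> drive_tool(moves=[[0.2,-0.8,0,0,0,0,0],[0.2,-1.6,0,0,0,0,0],[0.2,-1.9,0,0,0,0,0],[0.2,-2.2,0,0,0,0,0],[0.2,-2.5,0,0,0,0,0],[0.2,-2.8,0,0,0,0,0]])

```text
t: 2.88
tcp_pos: [0.4771, -0.3315, 0.1525]
ee_rot: [0.952, 0.306, -0.0, 0.0]
force: [-0.2, -3.4, 1.1]
grip_width: -0.0
```

```bash
python3 -c "
from h import *
meas();rows(target(215.7,.03,.152),target(210,.03,.152))
p,d=robot.read_camera('top'); cv2.imwrite('pics/top3.png',cv2.resize(p[170:340,320:520,::-1],None,fx=3,fy=3)); o,W=grips('top',p,d); print(o.get('blue'))
"
```

```text
polar r 0.1424 ang 225.43
tool y ang-(-90)=handle ang 215.59 tangential push force on tool along v 2.6809799428685803
t 2.875 tcp [ 0.4771 -0.3315  0.1525] F [-0.18 -3.42  1.11] w -0.0
[0.04 0.59 0.05] [ 0.001  0.    -0.002]
[-0.19 -0.81  0.05] [0.001 0.    0.098]
(((462.21014404296875, -307.3944091796875), (88.18961334228516, 24.963581085205078), 35.00117874145508), 412, np.float64(0.16237161932877048))
```

View pics/top3.png

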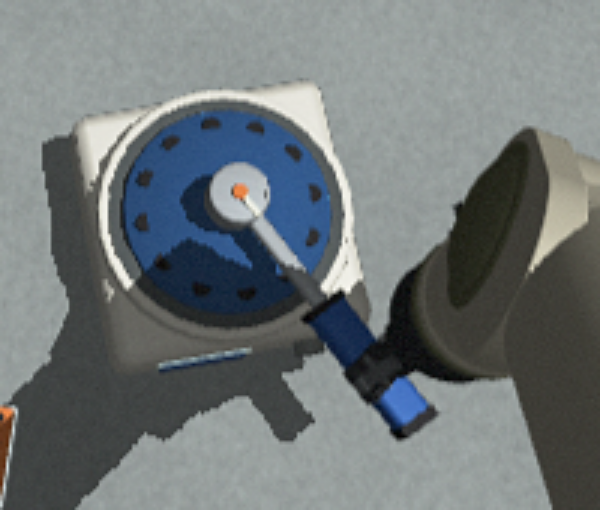

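Contact is made with about 2.7 N along the push direction, which matches the nut drag. The handle is now at about 214° and the finger offset is 28 mm. I'll push along the arc.

```bash
python3 -c "
from h import *
rows(*[target(a,.028,.152) for a in (211,208,205,202,199,196,193)])
"
```

```text
t 2.925 tcp [ 0.4767 -0.331   0.1525] F [ 0.27 -2.54  0.24] w -0.0001
[-0.14 -0.71  0.05] [-0.    0.    0.08]
[-0.21 -1.45  0.05] [-0.     0.001  0.132]
[-0.24 -2.2   0.05] [-0.     0.001  0.185]
[-0.23 -2.94  0.05] [-0.     0.001  0.237]
[-0.18 -3.69  0.05] [-0.     0.001  0.29 ]
[-0.09 -4.43  0.05] [-0.     0.001  0.342]
[ 0.04 -5.17  0.05] [-0.     0.001  0.394]
```

>>> drive_tool(moves=[[-0.1,-0.7,0,0,0,0.08,0],[-0.2,-1.45,0,0,0,0.13,0],[-0.25,-2.2,0,0,0,0.18,0],[-0.25,-2.95,0,0,0,0.24,0],[-0.2,-3.7,0,0,0,0.29,0],[-0.1,-4.4,0,0,0,0.34,0],[0,-5.2,0,0,0,0.39,0]])

```text
t: 3.8
tcp_pos: [0.447, -0.2889, 0.1526]
ee_rot: [0.993, 0.114, 0.0, 0.0]
force: [3.0, -2.9, -0.0]
grip_width: 0.0001
```

```bash
python3 -c "
from h import *
meas();rows(*[target(a,.028,.152) for a in (192,190,188,186,184)])
"
```

```text
polar r 0.1427 ang 204.37
tool y ang-(-90)=handle ang 193.14 tangential push force on tool along v 3.507069856521132
t 3.8 tcp [ 0.447  -0.2889  0.1526] F [ 3.02 -2.9  -0.04] w 0.0001
[-0.05 -0.26  0.06] [ 0.001 -0.001  0.02 ]
[-0.13 -0.75  0.06] [ 0.001 -0.001  0.055]
[-0.19 -1.25  0.06] [ 0.001 -0.001  0.09 ]
[-0.24 -1.74  0.06] [ 0.001 -0.001  0.125]
[-0.27 -2.24  0.06] [ 0.001 -0.001  0.159]
```

>>> drive_tool(moves=[[-0.05,-0.3,0,0,0,0.02,0],[-0.1,-0.75,0,0,0,0.055,0],[-0.2,-1.25,0,0,0,0.09,0],[-0.25,-1.75,0,0,0,0.125,0],[-0.25,-2.25,0,0,0,0.16,0]])

```text
t: 4.42
tcp_pos: [0.4392, -0.2673, 0.1525]
ee_rot: [0.999, 0.034, 0.0, 0.0]
force: [0.1, -3.6, 0.3]
grip_width: 0.0001
```

```bash
python3 -c "
from h import *
meas();rows(*[target(a,.028,.152) for a in (183,182,181,180)])
p,d=robot.read_camera('top'); cv2.imwrite('pics/top4.png',cv2.resize(p[170:340,320:520,::-1],None,fx=3,fy=3)); o,W=grips('top',p,d); print(o.get('blue'))
"
```

```text
polar r 0.1427 ang 195.13
tool y ang-(-90)=handle ang 183.84 tangential push force on tool along v 3.5707377018846653
t 4.425 tcp [ 0.4392 -0.2673  0.1525] F [ 0.1  -3.57  0.31] w 0.0001
[-0.04 -0.2   0.05] [ 0.001 -0.001  0.015]
[-0.08 -0.45  0.05] [ 0.001 -0.001  0.032]
[-0.12 -0.69  0.05] [ 0.001 -0.001  0.05 ]
[-0.16 -0.94  0.05] [ 0.001 -0.001  0.067]
(((438.44219970703125, -239.50721740722656), (88.87611389160156, 25.547700881958008), 5.194818496704102), 424, np.float64(0.1626274541326249))
```

View pics/top4.png

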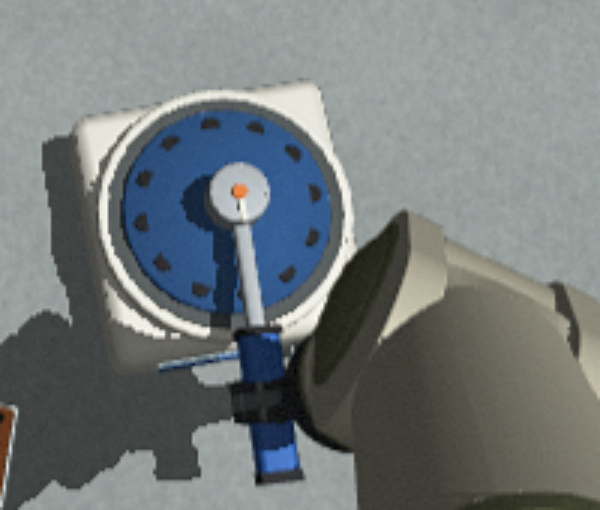

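The picture shows the handle near 184° with a steady drag of about 3.5 N. The pin at (240,190) is still flush. I'll take 1° steps from here.

>>> drive_tool(moves=[[-0.05,-0.2,0,0,0,0.015,0],[-0.1,-0.45,0,0,0,0.03,0],[-0.1,-0.7,0,0,0,0.05,0],[-0.15,-0.95,0,0,0,0.07,0]])

```text
t: 4.97
tcp_pos: [0.4367, -0.257, 0.1525]
ee_rot: [1.0, -0.003, 0.0, 0.0]
force: [0.1, -3.3, -0.2]
grip_width: -0.0
```

```bash
python3 -c "
from h import *
meas();rows(*[target(a,.028,.152) for a in (179,178,177,176)])
"
```

```text
polar r 0.1428 ang 190.89
tool y ang-(-90)=handle ang 179.69 tangential push force on tool along v 3.2942538170156914
t 4.975 tcp [ 0.4367 -0.257   0.1525] F [ 0.07 -3.29 -0.21] w -0.0
[-0.02 -0.14  0.05] [ 0.    -0.     0.012]
[-0.07 -0.39  0.05] [ 0.    -0.     0.029]
[-0.11 -0.64  0.05] [ 0.    -0.     0.047]
[-0.14 -0.88  0.05] [ 0.    -0.     0.064]
```

>>> drive_tool(moves=[[-0.05,-0.2,0,0,0,0.015,0],[-0.1,-0.45,0,0,0,0.03,0],[-0.1,-0.7,0,0,0,0.05,0],[-0.15,-0.95,0,0,0,0.07,0]])

```text
t: 5.48
tcp_pos: [0.4352, -0.2473, 0.1524]
ee_rot: [0.999, -0.038, -0.0, 0.0]
force: [0.7, -3.0, 0.6]
grip_width: 0.0002
```

```bash
python3 -c "
from h import *
meas();rows(*[target(a,.028,.152) for a in (175,174,173,172)])
"
```

```text
polar r 0.1429 ang 186.96
tool y ang-(-90)=handle ang 175.6 tangential push force on tool along v 2.9267604015228073
t 5.475 tcp [ 0.4352 -0.2473  0.1524] F [ 0.67 -2.99  0.56] w 0.0002
[-0.02 -0.16  0.04] [0.   0.   0.01]
[-0.06 -0.41  0.04] [0.    0.    0.028]
[-0.1  -0.65  0.04] [0.    0.    0.045]
[-0.14 -0.9   0.04] [0.    0.    0.063]
```

>>> drive_tool(moves=[[-0.05,-0.2,0,0,0,0.015,0],[-0.1,-0.45,0,0,0,0.03,0],[-0.1,-0.7,0,0,0,0.05,0],[-0.15,-0.95,0,0,0,0.07,0]])

```text
t: 5.98
tcp_pos: [0.4342, -0.2388, 0.1525]
ee_rot: [0.997, -0.074, 0.0, 0.001]
force: [-0.4, -7.8, 1.2]
grip_width: -0.0
```

```bash
python3 -c "
from h import *
meas();rows(*[target(a,.028,.152) for a in (171,170,169,168)])
"
```

```text
polar r 0.1431 ang 183.53
tool y ang-(-90)=handle ang 171.46 tangential push force on tool along v 7.777811747694862
t 5.975 tcp [ 0.4342 -0.2388  0.1525] F [-0.4  -7.8   1.21] w -0.0
[-0.03 -0.3   0.05] [ 0.001 -0.     0.008]
[-0.08 -0.55  0.05] [ 0.001 -0.     0.025]
[-0.12 -0.79  0.05] [ 0.001 -0.     0.043]
[-0.15 -1.04  0.05] [ 0.001 -0.     0.06 ]
```

The force has jumped to 7.8 N, so the nut is tight. From here I'll use 2 mm checks.

>>> drive_tool(moves=[[0,-0.2,0,0,0,0.01,0]])

```text
t: 6.1
tcp_pos: [0.4341, -0.2377, 0.1526]
ee_rot: [0.997, -0.08, 0.0, 0.001]
force: [-0.7, -6.4, 0.6]
grip_width: 0.0001
```

```bash
python3 -c "
from h import *
meas();rows()
"
```

```text
polar r 0.1431 ang 183.1
tool y ang-(-90)=handle ang 170.77 tangential push force on tool along v 6.476442639048595
t 6.1 tcp [ 0.4341 -0.2377  0.1526] F [-0.73 -6.44  0.64] w 0.0001
```

>>> drive_tool(moves=[[0,-0.3,0,0,0,0.015,0]])

```text
t: 6.22
tcp_pos: [0.434, -0.2358, 0.1526]
ee_rot: [0.996, -0.089, -0.0, 0.002]
force: [-2.4, -7.2, 0.3]
grip_width: 0.0002
```

```bash
python3 -c "
from h import *
meas();rows()
for n in ('top','scene'):
    p,d=robot.read_camera(n); c=p[170:340,320:520] if n=='top' else p[220:320,180:320]
    cv2.imwrite(f'pics/{n}5.png',cv2.resize(c[:,:,::-1],None,fx=3 if n=='top' else 5,fy=3 if n=='top' else 5))
meas()
"
```

```text
polar r 0.1432 ang 182.32
tool y ang-(-90)=handle ang 169.78 tangential push force on tool along v 7.490359399662045
t 6.225 tcp [ 0.434  -0.2358  0.1526] F [-2.42 -7.17  0.29] w 0.0002
polar r 0.1431 ang 182.19
tool y ang-(-90)=handle ang 169.8 tangential push force on tool along v 7.016225374520442
```

View pics/top5.png

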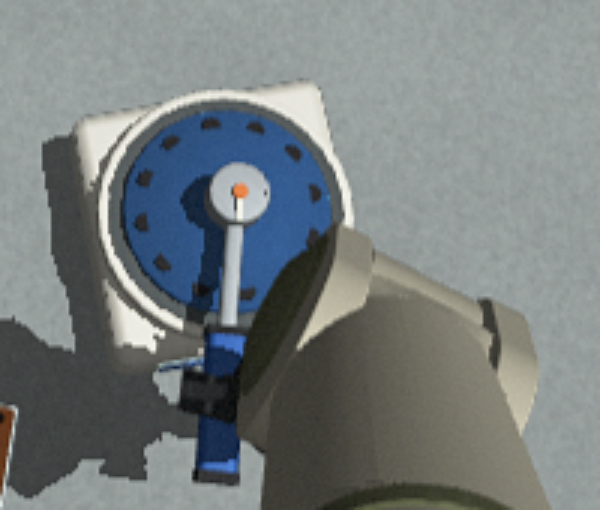

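View pics/scene5.png

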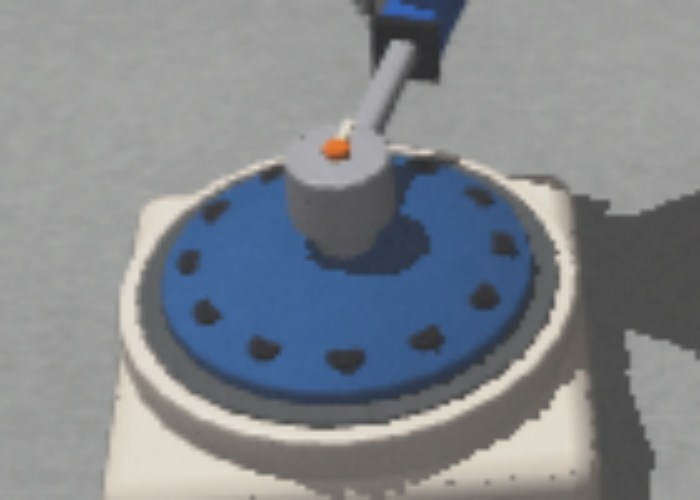

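```bash
cat >> h.py <<'E'
def pin(n,p):
    h=cv2.cvtColor(p,cv2.COLOR_RGB2HSV)
    m=(h[...,0]>3)&(h[...,0]<22)&(h[...,1]>130)&(h[...,2]>110)
    a,b=((225,225),(265,260))if n=="scene" else ((390,222),(412,246))
    M=np.zeros(m.shape,bool);M[a[1]:b[1],a[0]:b[0]]=m[a[1]:b[1],a[0]:b[0]]
    v,u=np.nonzero(M); print(n,"pin n",len(u),"u",u.mean().round(2),u.min(),u.max(),"v",v.mean().round(2),v.min(),v.max())
E
python3 -c "
from h import *
pin('scene',np.load('scene0rgb.npy'));pin('top',np.load('top0rgb.npy'))
for n in('scene','top'): pin(n,cv2.imread(f'pics/{n}1.png')[:,:,::-1].copy())
for n in('scene','top'):
    p,d=robot.read_camera(n); pin(n,p)
meas()"
```

```text
scene pin n 13 u 247.0 245 249 v 249.85 249 251
top pin n 16 u 399.56 398 402 v 233.38 232 235
scene pin n 13 u 247.0 245 249 v 249.85 249 251
top pin n 16 u 399.56 398 402 v 233.38 232 235
scene pin n 17 u 246.94 245 249 v 249.24 248 251
top pin n 18 u 399.67 398 402 v 233.33 231 235
polar r 0.1432 ang 182.24
tool y ang-(-90)=handle ang 169.82 tangential push force on tool along v 6.588859387688378
```

The orange pin has risen from 13 to 17 px and the force is past its peak at 6.6–7 N, so the break-over has started. I'll go a few mm further to be clearly past 0.05.

>>> drive_tool(moves=[[0,-0.2,0,0,0,0.01,0],[-0.05,-0.5,0,0,0,0.03,0]])

```text
t: 6.68
tcp_pos: [0.4337, -0.2315, 0.1526]
ee_rot: [0.994, -0.105, -0.0, 0.002]
force: [-1.3, -6.5, 0.3]
grip_width: -0.0002
```

```bash
python3 -c "
from h import *
meas();rows()
for n in('scene','top'):
    p,d=robot.read_camera(n); pin(n,p)
    c=p[170:340,320:520] if n=='top' else p[220:320,180:320]
    cv2.imwrite(f'pics/{n}6.png',cv2.resize(c[:,:,::-1],None,fx=4 if n=='top' else 5,fy=4 if n=='top' else 5,interpolation=cv2.INTER_NEAREST))
meas()
"
```

```text
polar r 0.1433 ang 180.59
tool y ang-(-90)=handle ang 167.97 tangential push force on tool along v 6.635993022154889
t 6.675 tcp [ 0.4337 -0.2315  0.1526] F [-1.34 -6.5   0.27] w -0.0002
scene pin n 17 u 246.82 245 249 v 249.06 247 251
top pin n 16 u 399.75 398 402 v 233.38 232 235
polar r 0.1432 ang 180.39
tool y ang-(-90)=handle ang 168.01 tangential push force on tool along v 6.788132619176262
```

View pics/top6.png

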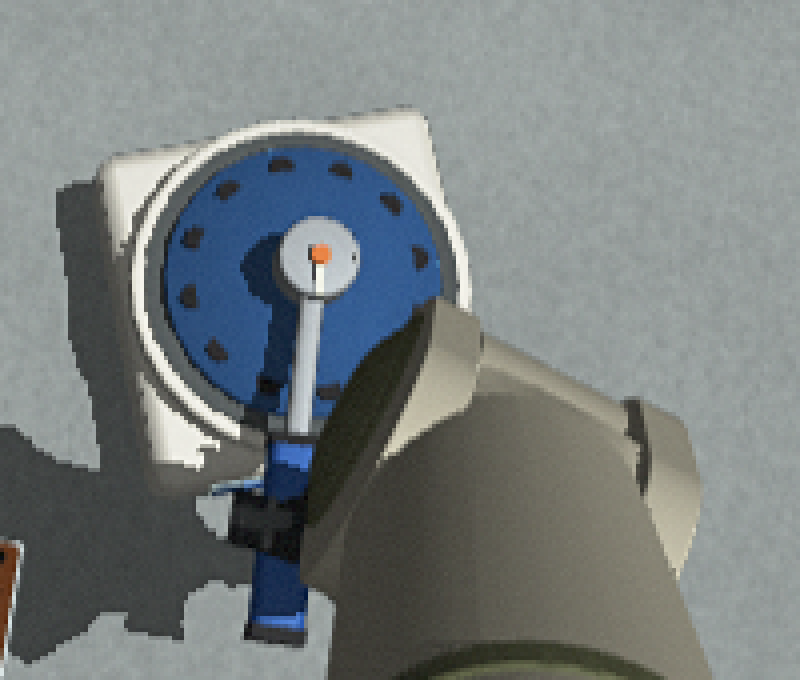

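View pics/scene6.png

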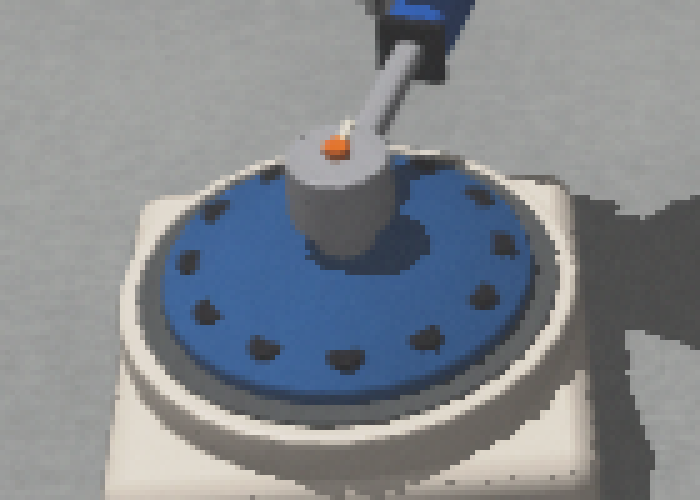

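The head mark at (318,255–292) has stayed put since the last picture while the handle moved on, and the pin is now fully up. I estimate a bend of 0.06–0.08. I'll add about 4 mm for margin.

>>> drive_tool(moves=[[0,-0.3,0,0,0,0.015,0],[-0.05,-0.5,0,0,0,0.03,0],[-0.05,-0.5,0,0,0,0.03,0]])

```text
t: 7.15
tcp_pos: [0.4338, -0.2263, 0.1525]
ee_rot: [0.993, -0.12, -0.001, 0.002]
force: [-2.4, -5.0, 0.3]
grip_width: -0.0002
```

```bash
python3 -c "
from h import *
meas();rows()
for n in('scene','top'):
    p,d=robot.read_camera(n); pin(n,p)
    np.save(n+'7rgb.npy',p);np.save(n+'7.npy',d)
meas()
# head mark and handle shaft direction from the top view
def ang(p,lo,hi,thr,z):
    h=cv2.cvtColor(p,cv2.COLOR_RGB2HSV);c=ray('top',(399.6,233.4),z)[:2]
    P=[];
    for v in range(225,330):
        for u in range(380,470):
            w=ray('top',(u,v),z)[:2];r=np.hypot(*(w-c))
            if lo<r<hi and w[0]<c[0]+.005 and h[v,u,2]>thr and h[v,u,1]<60: P.append(w-c)
    P=np.array(P);m=P.mean(0);return len(P),(np.degrees(np.arctan2(m[1],m[0]))%360).round(1)
for f in('top0rgb.npy','top7rgb.npy'):
    p=np.load(f);
    for t in(190,200,210,220,230): print(f,t,'mark',ang(p,.007,.019,t,.165))
    print('shaft',ang(p,.03,.08,110,.15))
"
```

```text
polar r 0.1433 ang 178.51
tool y ang-(-90)=handle ang 166.22 tangential push force on tool along v 5.455375855401741
t 7.15 tcp [ 0.4338 -0.2263  0.1525] F [-2.39 -5.03  0.34] w -0.0002
scene pin n 18 u 246.83 245 249 v 248.72 247 251
top pin n 19 u 400.05 398 402 v 233.21 231 235
polar r 0.1433 ang 178.54
tool y ang-(-90)=handle ang 166.23 tangential push force on tool along v 5.339876283339606Traceback (most recent call last):
  File "<string>", line 19, in <module>
    for t in(190,200,210,220,230): print(f,t,'mark',ang(p,.007,.019,t,.165))
                                                    ~~~^^^^^^^^^^^^^^^^^^^^
  File "<string>", line 14, in ang
    w=ray('top',(u,v),z)[:2];r=np.hypot(*(w-c))
      ~~~^^^^^^^^^^^^^^^
  File "h.py", line 4, in ray
    c=robot.calibration(n); T=c["camera_from_world"]; R=T[:3,:3]; o=-R.T@T[:3,3]
ValueError: time passes only in moves, steps and waits
```

Force is down to 5.4 N, and kinematics give a bend of about 0.09–0.12. I'll run the mark-versus-shaft check offline with the calibration cached.

```bash
python3 -c "
from h import *
import h
C={'top':robot.calibration('top')}
class F: calibration=staticmethod(lambda n:C[n])
h.robot=F
v,u=np.mgrid[225:330,380:470]
def ang(p,lo,hi,thr,z):
    hs=cv2.cvtColor(p,cv2.COLOR_RGB2HSV)[225:330,380:470];c=ray('top',(399.6,233.4),.165)[:2]
    W=np.array([ray('top',q,z)[:2] for q in zip(u.ravel(),v.ravel())])-c
    r=np.hypot(*W.T); k=(r>lo)&(r<hi)&(W[:,0]<.005)&(hs[...,2].ravel()>thr)&(hs[...,1].ravel()<45)
    if z<.16: k&=W[:,0]<-.01
    m=W[k].mean(0);return k.sum(),(np.degrees(np.arctan2(m[1],m[0]))%360).round(1)
for f in('top0rgb.npy','top7rgb.npy'):
    p=np.load(f)
    print(f,[ang(p,.007,.019,t,.165) for t in(200,210,220,230)],'shaft',ang(p,.03,.05,120,.152))
"
```

```text
top0rgb.npy [(np.int64(12), np.float64(219.6)), (np.int64(10), np.float64(218.0)), (np.int64(8), np.float64(217.8)), (np.int64(3), np.float64(215.3))] shaft (np.int64(49), np.float64(217.1))
top7rgb.npy [(np.int64(73), np.float64(209.3)), (np.int64(16), np.float64(188.4)), (np.int64(12), np.float64(175.3)), (np.int64(12), np.float64(175.3))] shaft (np.int64(50), np.float64(169.3))
```

The head mark sits at about 175° and the shaft at about 169°, so the bend is about 0.1 rad. That agrees with the force and the kinematics, and it has held longer than 0.1 s. I'll back off gently and then lift.

>>> drive_tool(moves=[[0,0.5,0,0,0,0,0],[0,1,0,0,0,0,0],[0,1.5,0,0,0,0,0],[0,2,0,0,0,0,0],[0,2.7,0,0,0,0,0],[0,4,0,0,0,0,0],[0,6,0,0,0,0,0],[0,7,-2,0,0,0,0],[0,7,-6,0,0,0,0],[0,7,-10,0,0,0,0]])

```text
t: 8.5
tcp_pos: [0.4165, -0.2944, 0.2537]
ee_rot: [0.993, -0.12, -0.001, 0.002]
force: [0.5, -0.6, -0.2]
grip_width: 0.0002
```

>>> drive_tool(moves=[[0,5,-1,0,0,0,0],[0,10,-2,0,0,0,0],[0,10,-2,0,0,0,0],[0,10,-2,0,0,0,0]])

```text
t: 9.0
tcp_pos: [0.3921, -0.3911, 0.2737]
ee_rot: [0.993, -0.121, -0.002, 0.002]
force: [-0.9, 0.6, 0.3]
grip_width: 0.0003
```

```bash
python3 -c "
from h import *
meas();rows()
for n in('scene','top'):
    p,d=robot.read_camera(n); pin(n,p); np.save(n+'8rgb.npy',p)
    cv2.imwrite(f'pics/{n}8.png',p[:,:,::-1])
    if n=='top':
        o,W=grips(n,p,d); b=o['blue'][0]; print(o['blue'],o['red'])
        print('blue handle ang',np.degrees(np.arctan2(b[0][1]/1000-A[1],b[0][0]/1000-A[0]))%360)
        cv2.imwrite('pics/crop8.png',cv2.resize(p[180:330,340:490,::-1],None,fx=4,fy=4,interpolation=cv2.INTER_NEAREST))
"
```

```text
polar r 0.2452 ang 221.08
tool y ang-(-90)=handle ang 166.14 tangential push force on tool along v -0.36275087047432836
t 9.0 tcp [ 0.3921 -0.3911  0.2737] F [-0.94  0.61  0.32] w 0.0003
scene pin n 13 u 247.0 245 249 v 249.85 249 251
top pin n 17 u 399.65 398 402 v 233.47 232 235
(((439.3013610839844, -216.44598388671875), (25.72052001953125, 88.93424224853516), 86.10383605957031), 609, np.float64(0.1625649995730647)) (((539.7818603515625, 179.95326232910156), (27.009517669677734, 205.26425170898438), 85.80521392822266), 639, np.float64(0.1625282901251048))
blue handle ang 174.3783446361546
```

View pics/crop8.png

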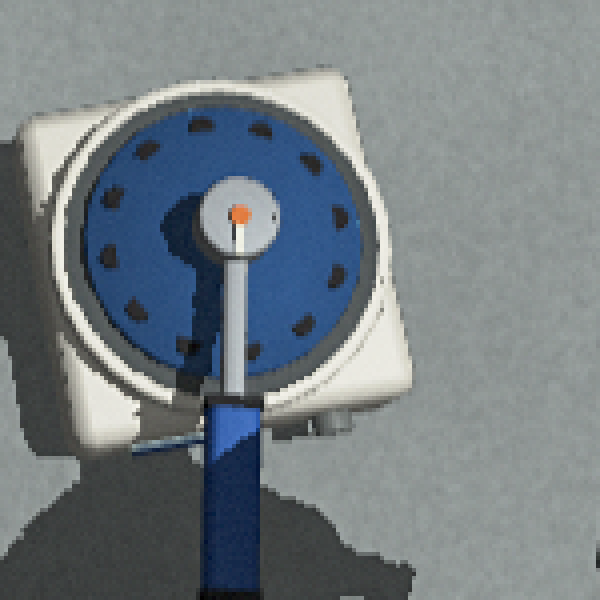

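View pics/scene8.png

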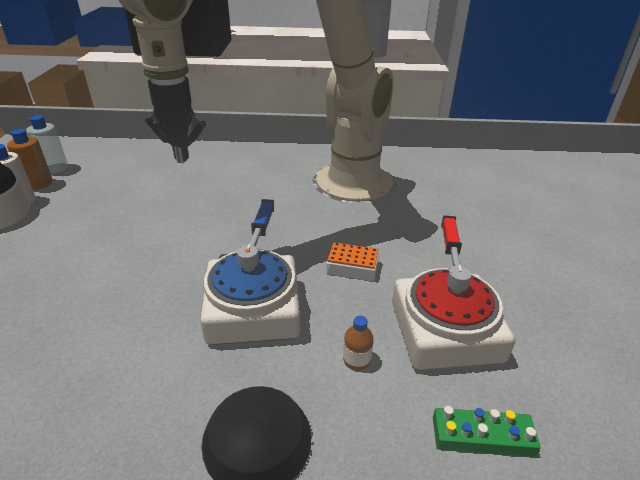

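The handle has sprung back from about 167° to 174.4°, in line with the head mark. The pin is flush again, red is unmoved and the arm is clear. I'll hand the job in.

```bash
python3 -c "
from bench import robot
print(robot.finish_job())"
```

```text
the job is handed in; nothing more can be done
None
```

I tightened the blue nut until the wrench clicked, stopped there, backed off so the handle sprang straight, and handed the job in at about 9 s. No verdict was reported.

- **Tightening:** I pushed the +y side of the blue grip with shut fingers. The nut dragged at about 3.3 N, then turned tight after about 0.72 rad, where I read 7.8 N.
- **Click:** The force then fell to 5.4 N and the orange pin rose. I estimated the bend at 0.09–0.12 rad from force and kinematics and about 0.10 from the head mark. The spring-back of about 7° puts it at about 0.125, well short of the 0.25 limit.
- **Last checks:** The handle is in line with its head mark at 174.4°, the pin is flush again, and the arm is clear with no contact force. The red grip is within about 2 mm of where it was, which is measurement noise.
- **Not confirmed:** I could not read the nut joint itself, so "above 1 rad" rests on the force rise, the pin and the head mark holding still. One calibration call was refused because no time had passed; I reran that check with cached values.

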